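Clamp the infusion bottle to the first clutch slip

ROBOT

A 6-joint arm with a two-finger parallel gripper is mounted at the origin on a cart in front of the work surface, level with it; the furniture and walls round the work are solid. World frame = base frame: x ahead of the robot, y to its left, z up, the work surface at z = 0. Lengths are in m, angles in rad, forces in N, time in s.
With the tool pointing down it reaches from about 0.35 to 0.975 m from the base axis. Payload 17.4 kg.
Tool frame: the origin (TCP) lies midway between the tips of the shut fingers; the grasp point (between the pads) lies 19 mm behind it; z points along the fingers, y is the line along which they close (so a half turn about z gives the same grasp; the last joint's range is limited). The gripper opens to 85 mm and grips with 20 to 120 N. Pads are 22 mm wide; open, the fingers measure 114 mm over their backs; the gripper's body (76 mm by 85 mm) begins 54 mm behind the grasp point. The pads swing forward as they close: fully open they stand 13 mm farther back than shut.
Start: joints at [-1.314, 0.116, 1.442, -0, 1.584, -0.038], TCP at [0.196, -0.646, 0.231] pointing down, gripper open.
Joint ranges: [-2.83, 2.83], [-0.83, 2.19], [0.07, 2.5], [-1.14, 4.28], [0.01, 3], [-2.97, 2.97]. Speed limits (rad/s): [1.89, 1.89, 2.22, 3.14, 3.14, 3.14].

INTERFACE

Orientations are given as a 3x3 rotation matrix whose columns are the frame's x, y, z axes.
In Python, from bench import manip, optics, outline_of, place_of gives the robot as it stands. The module is installed in compiled form; this text tells all that it offers.
- The arm moves only by the tool jog_arm, never from a script. Its argument "deltas" is a list of rows, each a list of 3 entries, a list of its own where there are three numbers: the shift along the tool's x, y, z in cm, then the turn about the tool's z in rad, then the closure, from 0 (fully open) to 1 (shut). In form: [[[x, y, z], spin, hand], ...]. A call has 1 to 12 rows; each row is the pose to reach, as a shift and turn from the pose commanded when the call began, along the tool's axes at that moment; what a row does not reach only later rows make up. A row lasts 1/10 s, in which the tool goes at most 50 mm and 8.59 degrees, less where a joint would pass 70% of its speed; a pose out of reach is approached as far as the arm can. A call with a gripper value outside its range is refused whole. The fingers move at their own pace and stop on an object; "squeeze" is the grip in N (left out, the last holds). Time passes only in rows, so rows that repeat a pose let the fingers close. It gives the time, the measured TCP pose, the force, the opening and the grip force at its end, in the units of the state.
- manip.state(): the state, without advancing time (a new reading comes with each control period).
- optics.capture(name): name is "side" or "top" or "wrist"; returns the picture (480x640x3 uint8, red, green, blue); there is no depth.
- optics.get_calibration(name): a dict with "mtx" (3x3 intrinsics, pixels), "k1" (the pictures are not rectified: a ray, as slopes to the right and down, at radius r is drawn at 1 + k1 r^2 times it, then the intrinsics apply), "world_from_camera" (4x4, takes a point from camera to world coordinates). Camera axes: x right, y down, z forward; pixel columns grow to the right and rows downward; lengths in m; the calibration is good to about 2 mm. A picture is of the moment at which its call begins: read the wrist's pose just before it. get_calibration takes no time and is no camera call; for the wrist camera it gives the pose at the moment of the call.
- manip.sign_off(): hands the job in; it is judged then, once.
Trained networks look in the newest picture that a camera, given by its name, has taken for a name from the list of things; names that differ only in an ending like _2 or _b are one class to them, and where a whole thing is asked for, a point or a joint stands for the part that bears it (a point fixed in the world has none). Each returns a list of dicts, best first, with "conf" (0 to 1); they miss things now and then, are a little off and sometimes report something else, mostly with a low value. They report only what shows in the picture. A call takes as long as a camera call. They do not tell look-alikes from the thing itself.
- outline_of(name, camera): "region" (480x640 bool, what is visible of it) and "rect" ([centre column, centre row, width, height] in pixels, round what is visible of it).
- place_of(name, camera): "position" ([column, row] in pixels: a listed point, or the origin of a listed thing).
The state is a dict: "clock": time; "q": joint angles; "joint_vel": joint speeds; "tau": joint torques, N m; "ee_pos": TCP position; "ee_rot": TCP orientation; "force": force on the tool from outside, world axes, zero at the start; "wrist_torque": the same for the moment, N m; "finger_gap": opening from 0.0 (shut) to 1.0 (fully open); "gripper_force": force on a finger pad.
Only numpy, scipy, OpenCV 4.12 (cv2) and the standard library are available. Lean on these libraries where they do the work, as an engineer would, in place of code of your own. Each camera call takes 0.05 s, during which the arm holds its last target. There are 200 camera calls.

TASK

Stand the flat-sided white saline bottle (wide gold cap) upright in the bottle clamp on the counter, on its base plate and centred between the jaw and the stop with its flat faces towards them. Then turn the clamp's wing knob clockwise until its slip clutch just begins to slip, stop there (the knob must not be wound on past that first slip), and let go, leaving the bottle gripped and everything else where it is.

Things in the scene. Friction and masses are not known exactly. Their poses are not given: they have to be found in the camera images.
- bottle: Flat-sided white, slightly see-through saline bottle: body 42 mm deep (its x) by 76 mm wide (its y), 105 mm high, above it a gold cap 48 mm across up to 130 mm; 0.13 kg. Origin at the centre of its underside, z up. Loose on the counter at the start. Grasp across the 42 mm depth, 75 to 95 mm up, or the cap, so that the fingers stay above the clamp's jaws.
- clamp: Bottle clamp, fixed to the counter: aluminium base plate 250 mm (its x) by 96 mm (its y), top 12 mm above the counter. Origin on the counter. +x points from the wing knob past the jaw to the stop. Grey gearbox 50 x 56 mm, 48 mm high, at x = -85 mm carries the knob. The bottle goes between pad and stop faces, at y = 0, its x axis along the clamp's x (either way round).
- pad_face (a point): Centre of the pressing face of the jaw's black sprung rubber pad (46 mm wide, 17 to 51 mm above the counter; the jaw reaches up to 52 mm). x axis towards the stop. Open at the start. Turning the knob clockwise (seen from above), 1 to 2.5 rad in all, drives the jaw towards the stop; the pad gives a few mm on its springs as it squeezes. The jaw holds by itself when the knob is let go.
- stop_face (a point): Centre of the stop's face (60 mm wide, 12 to 54 mm above the counter). The stop was set by hand along its slot: the opening between pad and stop is 51 to 71 mm at the start. It is fixed and does not move.
- stop: The stop, an upright aluminium plate 60 mm wide and 12 mm thick bolted to the base plate. Origin on the base plate at the foot of its face; x points away from the bottle, parallel to the clamp's x.
- wing_grip (a point): On the axis of the black wing knob at grip height, 82 mm above the counter. The wing is a bar 44 mm long (this point's x, at the start along the clamp's x), 12 mm thick, 67 to 97 mm above the counter; below it the collar (top at 58 mm). Turning takes 0.24 N m, rising as the bottle is squeezed; at 0.45 the clutch slips and it rises no more. Paused, it relaxes to 0.1 (free) or 0.3 (slip).
- pin_tip (a point): On top of the small steel pin that stands 3 mm proud of the wing's top, on the axis, 100 mm above the counter: the slip indicator. It rises out of the wing by 3 mm per rad that the clutch slips (0 at the start). Under the wing a steel collar 32 mm across carries it and is geared to the jaw; wing and collar turn together until the clutch slips.
- pad: The black rubber pad on the moving jaw that presses on the bottle. Origin on the counter under the jaw, 15 mm behind the pad's face; its x points to the stop.
- peroxide: Bystander: white round bottle with a screw cap, 62 mm across, 165 mm high. Origin at the centre of its underside.
- vial: Bystander: small glass vial, 24 mm across, 46 mm high. Origin at the centre of its underside.
- swabs: Bystander: card box 58 x 98 x 48 mm. Origin at the centre of its underside.
- plasters: Bystander: small card box 45 x 70 x 32 mm. Origin at the centre of its underside.
- tape: Bystander: roll of brown tape lying flat, 92 mm across, 48 mm high. Origin at the centre of its underside.
- oximeter: Bystander: clip pulse oximeter 60 x 33 x 33 mm. Origin at the centre of its underside.
There are look-alikes about, which are no part of the job. What is shaped like the bottle but red is not meant.

How it is judged:
On the way, in this order (a step that is already met when the one before it is completed fails the run):
1. the bottle stands upright on the clamp's base plate between jaw and stop, let go by the fingers (z of bottle in the frame of clamp between 0.008 and 0.017 m and angle between bottle's own z axis and vertical below 0.12 rad and x of bottle in the frame of stop between -0.055 and -0.012 m and y of bottle in the frame of clamp between -0.02 and 0.02 m and contact force between the fingers and bottle below 0.1 N), for 0.2 s.
2. the clutch has begun to slip with the bottle squeezed between pad and stop (contact force between pad and bottle above 8 N and contact force between stop and bottle above 7 N and z of pin_tip in the frame of wing_grip above 0.0182 m), for 0.1 s.
At the end, for the whole second after the job is handed in: Bottle upright (0.12 rad) and at rest on the base plate, within 20 mm of the clamp's centre line and 0.15 rad of its x, squeezed by over 8 N at the pad and 7 N at the stop; the wing has slipped 0.07 to 0.37 rad on its collar (pin risen 0.2 to 1.1 mm) (all of step 2 and z of bottle in the frame of clamp between 0.008 and 0.017 m and angle between bottle's own z axis and vertical below 0.12 rad and x of bottle in the frame of stop between -0.055 and -0.012 m and y of bottle in the frame of clamp between -0.02 and 0.02 m and linear speed of bottle below 0.02 m/s and angle between the x axis of bottle and the x axis of clamp, either way round below 0.15 rad); the robot touches nothing.
It fails at once if the knob is wound on past the first slip: the wing turns more than 0.37 rad on the stalled collar (indicator pin up by more than 1.1 mm) (z of pin_tip in the frame of wing_grip above 0.0191 m).
It fails at once if the bottle is knocked over (angle between bottle's own z axis and vertical above 0.5 rad).
It fails at once if the bottle is rammed into the clamp with more than 50 N (contact force between any of clamp, stop and bottle above 50 N).
It fails at once if a bystander is shifted by more than 20 mm (distance of any of peroxide, vial, swabs, plasters, tape, oximeter from where it was at the start of the episode above 0.02 m).
It also fails if it takes over 69 s, if anything falls off the work surface, if the arm or the gripper's body presses on something with over 40 N, if the wrist force passes 120 N, or if a joint passes its speed limit or range.

## Working session

There is one attempt and no reset: what is moved stays moved. The work goes in short steps, Python scripts to look and compute and a tool call to move; the robot and the scene stay as the last step left them, time stands still between calls to the robot, and variables do not carry over. Pictures are saved under pics/ and viewed, at most 10 in all, crops included, and the job is handed in when it is done.

Besides the shell and the picture viewer there is one more tool, called after "Call:" by a JSON object that holds its "fn" and its "kwargs", one argument or row to a line. jog_arm: Moves the arm, as the interface text tells. Its arguments: {"type":"object","properties":{"deltas":{"type":"array"},"squeeze":{"type":"number"}},"required":["deltas"]}

```bash
mkdir -p pics; cat > h.py <<'E'
import numpy as np, cv2
from bench import manip, optics, outline_of, place_of
def ray(cam,px,cal=None):
    c=cal or optics.get_calibration(cam); K=np.array(c["mtx"]);k=c["k1"];T=np.array(c["world_from_camera"])
    d=np.array([(px[0]-K[0,2])/K[0,0],(px[1]-K[1,2])/K[1,1]]); u=d.copy()
    for _ in range(20): u=d/(1+k*(u@u))
    return T[:3,3],T[:3,:3]@np.array([u[0],u[1],1.])
def at_z(cam,px,z,cal=None):
    o,d=ray(cam,px,cal); return o+d*(z-o[2])/d[2]
def proj(cam,p,cal=None):
    c=cal or optics.get_calibration(cam); K=np.array(c["mtx"]);T=np.array(c["world_from_camera"])
    q=T[:3,:3].T@(np.asarray(p)-T[:3,3]); u=q[:2]/q[2]; u=u*(1+c["k1"]*(u@u)); return K[:2,:2]@u+K[:2,2]
def snap(cam,name):
    im=optics.capture(cam); cv2.imwrite(f"pics/{name}.png",im[:,:,::-1]); return im
E
python3 - <<'E'
from h import *
np.set_printoptions(precision=3,suppress=True)
H=dict(bottle=0,clamp=0,pad_face=.034,stop_face=.033,stop=.012,wing_grip=.082,pin_tip=.1,pad=0,peroxide=0,vial=0,swabs=0,plasters=0,tape=0,oximeter=0)
a=snap("top","top0");b=snap("side","side0")
cv2.imwrite("pics/both.png",cv2.resize(np.vstack([a,b])[:,:,::-1],(450,675)) if 0 else np.hstack([a,b])[:,:,::-1])
for cam in("top","side"):
    print(cam,np.array(optics.get_calibration(cam)["world_from_camera"])[:3,3])
    for n,z in H.items():
        for r in place_of(n,cam)[:3]: print(n,round(r["conf"],2),np.round(r["position"]),at_z(cam,r["position"],z))
print(manip.state()["clock"])
E
```

```text
top [0.333 0.034 1.597]
bottle 0.93 [198. 238.] [0.517 0.397 0.   ]
bottle 0.92 [244. 251.] [0.478 0.274 0.   ]
clamp 0.76 [392. 245.] [ 0.485 -0.107  0.   ]
pad_face 0.65 [387. 249.] [ 0.471 -0.092  0.034]
stop_face 0.7 [365. 248.] [ 0.474 -0.036  0.033]
stop 0.71 [362. 251.] [ 0.47  -0.029  0.012]
wing_grip 0.42 [429. 241.] [ 0.483 -0.192  0.082]
pad 0.48 [389. 246.] [ 0.481 -0.099  0.   ]
peroxide 0.77 [168. 207.] [0.602 0.476 0.   ]
vial 0.5 [388. 247.] [ 0.479 -0.098  0.   ]
vial 0.47 [297. 282.] [0.397 0.139 0.   ]
swabs 0.93 [507. 248.] [ 0.469 -0.41   0.   ]
plasters 0.55 [292. 192.] [0.631 0.147 0.   ]
tape 0.92 [169. 282.] [0.403 0.474 0.   ]
oximeter 0.82 [493. 203.] [ 0.587 -0.379  0.   ]
oximeter 0.54 [362. 248.] [ 0.478 -0.03   0.   ]
side [-0.105  1.151  1.094]
bottle 0.81 [273. 320.] [0.49  0.275 0.   ]
bottle 0.81 [235. 349.] [0.519 0.401 0.   ]
clamp 0.75 [345. 241.] [ 0.472 -0.101  0.   ]
clamp 0.61 [185. 359.] [0.606 0.484 0.   ]
pad_face 0.53 [339. 232.] [ 0.488 -0.091  0.034]
stop_face 0.74 [332. 245.] [ 0.479 -0.028  0.033]
stop 0.62 [333. 250.] [ 0.476 -0.031  0.012]
stop 0.17 [350. 187.] [ 0.577 -0.351  0.012]
wing_grip 0.5 [353. 202.] [ 0.49  -0.186  0.082]
pad 0.45 [344. 243.] [ 0.468 -0.089  0.   ]
peroxide 0.68 [186. 358.] [0.605 0.48  0.   ]
peroxide 0.62 [342. 242.] [ 0.477 -0.093  0.   ]
vial 0.66 [329. 298.] [0.401 0.137 0.   ]
swabs 0.96 [389. 189.] [ 0.466 -0.416  0.   ]
plasters 0.84 [257. 274.] [0.619 0.149 0.   ]
tape 0.79 [257. 389.] [0.408 0.475 0.   ]
oximeter 0.44 [349. 185.] [ 0.592 -0.375  0.   ]
1.5
```

View pics/top0.png

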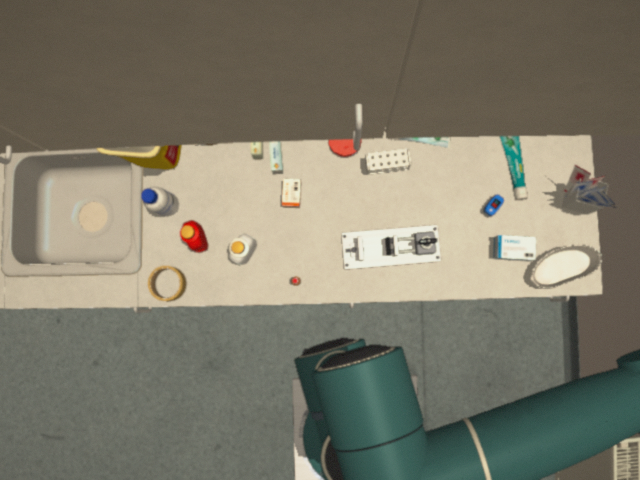

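View pics/side0.png

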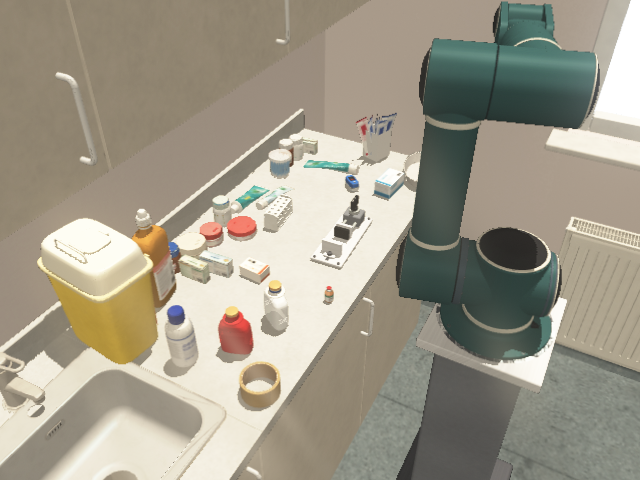

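The top view shows the white bottle with its gold cap at (240,248), the red look-alike at (193,237), and the clamp at (392,247) with its knob at (428,240). The side view agrees: bottle at (275,305), knob at (353,210).

```bash
python3 - <<'E'
from h import *
np.set_printoptions(precision=4,suppress=True)
s=manip.state();print(s["clock"],s["ee_pos"],s["finger_gap"]);R=np.array(s["ee_rot"]);print(R)
T=np.array(optics.get_calibration("wrist")["world_from_camera"]);print("cam in tool",R.T@(T[:3,3]-s["ee_pos"]),"\n",R.T@T[:3,:3])
for t in((.48,-.20,.25),(.40,.27,.25)): print((R.T@(np.array(t)-s["ee_pos"])*100))
E
```

```text
1.5 [ 0.1961 -0.6459  0.2313] 1.002676942794301
[[ 0.9569  0.2906 -0.    ]
 [ 0.2906 -0.9569  0.    ]
 [-0.     -0.     -1.    ]]
cam in tool [ 0.0805 -0.0004 -0.143 ] 
 [[-0.     -0.9497 -0.3131]
 [ 1.     -0.0001  0.0002]
 [-0.0002 -0.3131  0.9497]]
[ 40.1197 -34.4155  -1.8685]
[ 46.1221 -81.7121  -1.8668]
```

Call:
{"fn": "jog_arm", "kwargs": {
  "deltas": [
    [[40,-44,-10],0.295,0],
    [[40,-44,-10],0.295,0],
    [[40,-44,-10],0.295,0],
    [[40,-44,-10],0.295,0],
    [[40,-44,-10],0.295,0],
    [[40,-44,-10],0.295,0],
    [[40,-44,-10],0.295,0],
    [[40,-44,-10],0.295,0],
    [[40,-44,-10],0.295,0],
    [[40,-44,-10],0.295,0],
    [[40,-44,-10],0.295,0],
    [[40,-44,-10],0.295,0]
  ]
}}

```text
clock: 2.7
ee_pos: [0.45, -0.1093, 0.3316]
ee_rot: [[1.0, -0.0, 0.001], [-0.0, -1.0, -0.0], [0.001, 0.0, -1.0]]
force: [0.6, -0.7, -0.9]
finger_gap: 1.001
gripper_force: 0.0
```

Call:
{"fn": "jog_arm", "kwargs": {
  "deltas": [
    [[0,0,0],0,0],
    [[0,0,0],0,0],
    [[0,0,0],0,0],
    [[0,0,0],0,0]
  ]
}}

```text
clock: 3.1
ee_pos: [0.4494, -0.1124, 0.3306]
ee_rot: [[1.0, -0.002, -0.0], [-0.002, -1.0, -0.0], [-0.0, 0.0, -1.0]]
force: [-0.3, 0.0, -0.3]
finger_gap: 1.002
gripper_force: 0.0
```

```bash
cat > clampm.py <<'E'
from h import *
import sys
np.set_printoptions(precision=4,suppress=True)
c=optics.get_calibration("wrist"); snap("wrist",sys.argv[1])
H=dict(clamp=0,pad_face=.034,stop_face=.033,stop=.012,wing_grip=.082,pin_tip=.1,pad=0)
for n,z in H.items():
    for r in place_of(n,"wrist")[:2]: print(n,round(r["conf"],2),np.round(r["position"],1),at_z("wrist",r["position"],z,c)[:2])
print(np.array(c["world_from_camera"])[:3,3], manip.state()["clock"])
E
python3 clampm.py w1
```

```text
clamp 0.73 [316.8 164.6] [ 0.4827 -0.1059]
pad_face 0.83 [303.1 168.3] [ 0.4815 -0.0889]
stop_face 0.77 [253.7 174.1] [ 0.4743 -0.0252]
stop 0.77 [259.1 172.8] [ 0.4734 -0.0284]
stop 0.58 [541.1 176.2] [ 0.47   -0.4153]
wing_grip 0.97 [387.5 172.5] [ 0.482  -0.1876]
pad 0.87 [316.6 166.5] [ 0.4801 -0.1056]
pad 0.53 [255.3 175.9] [ 0.4677 -0.0207]
[ 0.5298 -0.1122  0.4736] 3.5
```

View pics/w1.png

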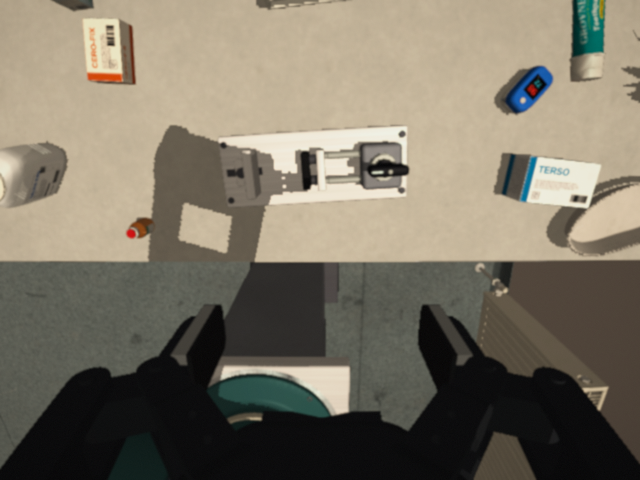

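The plate runs from (219,137)–(226,210) to (407,125)–(409,198), with the knob at (387,170) and the stop at (257,175). The clamp's x axis is therefore about world +y, tilted by about 0.055 rad. The white bottle is at the left edge, near (35,175).

Call:
{"fn": "jog_arm", "kwargs": {
  "deltas": [
    [[-3,-38.7,1],0,0],
    [[-3,-38.7,1],0,0],
    [[-3,-38.7,1],0,0],
    [[-3,-38.7,1],0,0],
    [[-3,-38.7,1],0,0],
    [[-3,-38.7,1],0,0],
    [[-3,-38.7,1],0,0],
    [[-3,-38.7,1],0,0],
    [[-3,-38.7,1],0,0],
    [[-3,-38.7,1],0,0],
    [[-3,-38.7,1],0,0],
    [[-3,-38.7,1],0,0]
  ]
}}

```text
clock: 4.7
ee_pos: [0.4201, 0.2748, 0.3211]
ee_rot: [[1.0, -0.002, 0.001], [-0.002, -1.0, 0.0], [0.001, -0.0, -1.0]]
force: [1.0, 0.2, 0.4]
finger_gap: 0.997
gripper_force: 0.0
```

```bash
cat > bot.py <<'E'
from h import *
import sys
np.set_printoptions(precision=4,suppress=True)
c=optics.get_calibration("wrist"); im=snap("wrist",sys.argv[1]); print("cam",np.array(c["world_from_camera"])[:3,3])
for r in place_of("bottle","wrist")[:2]: print(round(r["conf"],2),np.round(r["position"],1),at_z("wrist",r["position"],float(sys.argv[2]),c)[:2])
for r in outline_of("bottle","wrist")[:2]:
    m=r["region"].astype(np.uint8); print("rect",np.round(r["rect"]),cv2.minAreaRect(cv2.findNonZero(m)))
hsv=cv2.cvtColor(im,cv2.COLOR_RGB2HSV); g=cv2.inRange(hsv,(15,110,120),(32,255,255))
n,l,st,ce=cv2.connectedComponentsWithStats(g)
for i in range(1,n):
    if st[i,4]>80: print("gold",st[i],ce[i],at_z("wrist",ce[i],.13,c)[:2])
print(manip.state()["clock"],manip.state()["ee_pos"])
E
python3 bot.py w2 0
```

```text
cam [0.5005 0.275  0.4642]
0.96 [228.  115.5] [0.5181 0.3958]
0.91 [322.5 141.2] [0.485  0.2735]
rect [213. 113.  70.  77.] ((209.50775146484375, 115.42010498046875), (79.11898040771484, 61.67259979248047), 68.96248626708984)
rect [325. 148.  60.  68.] ((324.6924133300781, 148.57958984375), (47.518592834472656, 68.23182678222656), 43.02506637573242)
gold [175  94  34  33 854] [191.644  109.6546] [0.5189 0.3958]
gold [307 137  31  32 795] [322.122 152.605] [0.4788 0.2743]
gold [131 184  54  64 567] [148.746  223.0282] [0.4096 0.4532]
4.85 [0.4201 0.275  0.3211]
```

View pics/w2.png

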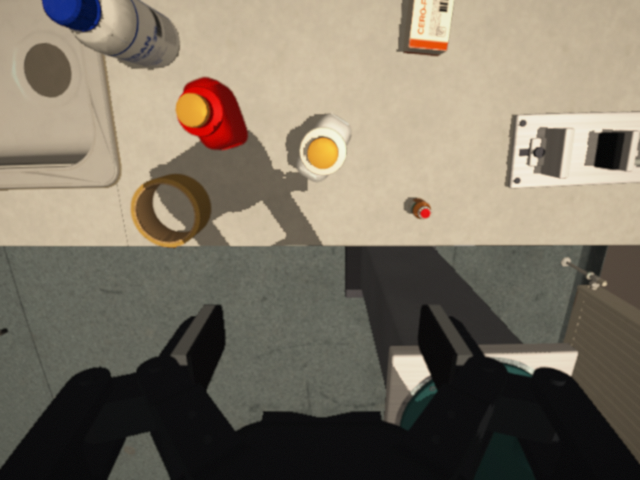

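The white bottle stands at about (323,150), its wide axis running from lower left to upper right, with the red look-alike at (212,112). I'll fit the bottle's silhouette to get its yaw.

```bash
cat > fit.py <<'E'
from h import *
from scipy.optimize import minimize
def sil(p,c,z0):
    x,y,a=p; R=np.array([[np.cos(a),-np.sin(a)],[np.sin(a),np.cos(a)]]); P=[]
    t=np.linspace(0,2*np.pi,48,endpoint=False); r=.012
    k=np.stack([np.sign(np.cos(t))*(.021-r)+r*np.cos(t),np.sign(np.sin(t))*(.038-r)+r*np.sin(t)],1)
    cap=.024*np.stack([np.cos(t),np.sin(t)],1)
    for b,z in((k,0),(k,.085),(cap,.105),(cap,.13)):
        P+=[proj("wrist",[*(R@q+[x,y]),z+z0],c) for q in b]
    m=np.zeros((480,640),np.uint8); cv2.fillConvexPoly(m,cv2.convexHull(np.round(np.array(P)*16).astype(np.int32)),1,shift=4); return m>0
def fit(mask,c,xy,z0=0):
    f=lambda p:1-(sil(p,c,z0)&mask).sum()/(sil(p,c,z0)|mask).sum()
    best=[]
    for a in np.arange(0,np.pi,np.pi/6):
        s=np.array([[*xy,a]]*4)+np.array([[0,0,0],[.01,0,0],[0,.01,0],[0,0,.25]])
        o=minimize(f,s[0],method="Nelder-Mead",options=dict(initial_simplex=s,maxiter=120)); best.append((round(o.fun,3),*np.round(o.x,4)))
    return sorted(best)
E
cat > f1.py <<'E'
from fit import *
import sys
c=optics.get_calibration("wrist"); optics.capture("wrist")
xy=np.array([float(sys.argv[1]),float(sys.argv[2])]); z0=float(sys.argv[3])
r=min(outline_of("bottle","wrist"),key=lambda r:np.hypot(*(np.array(r["rect"][:2])-proj("wrist",[*xy,z0+.06],c))))
for b in fit(r["region"],c,xy,z0)[:4]: print(b)
E
python3 f1.py .481 .274 0
```

```text
(np.float64(0.153), np.float64(0.4793), np.float64(0.2739), np.float64(0.9783))
(np.float64(0.157), np.float64(0.4787), np.float64(0.2726), np.float64(1.0452))
(np.float64(0.157), np.float64(0.4792), np.float64(0.2734), np.float64(0.9374))
(np.float64(0.157), np.float64(0.4803), np.float64(0.2743), np.float64(0.9454))
```

Call:
{"fn": "jog_arm", "kwargs": {
  "deltas": [
    [[2,0,4],0.14,0],
    [[4,0,8],0.28,0],
    [[6,0,10],0.42,0],
    [[6,0,10],0.56,0],
    [[6,0,10],0.61,0],
    [[6,0,10],0.61,0],
    [[6,0,10],0.61,0]
  ]
}}

```text
clock: 5.65
ee_pos: [0.4799, 0.2756, 0.221]
ee_rot: [[0.821, -0.572, 0.0], [-0.572, -0.821, 0.0], [0.0, -0.0, -1.0]]
force: [-0.5, 0.0, 0.8]
finger_gap: 1.001
gripper_force: 0.0
```

```bash
python3 bot.py w3 0; python3 f1.py .48 .274 0
```

```text
cam [0.5458 0.2299 0.364 ]
0.89 [218.2 233.6] [0.5203 0.3892]
0.85 [321.2 202.6] [0.483 0.274]
rect [196. 260.  97. 100.] ((189.69512939453125, 265.2561340332031), (84.49000549316406, 102.60617065429688), 38.65980911254883)
rect [326. 218.  62.  96.] ((325.0, 216.0), (94.0, 60.0), 90.0)
gold [307 224  40  30 751] [328.4953 237.1731] [0.4816 0.2684]
gold [146 273  11  23 107] [150.1589 282.2991] [0.5298 0.4012]
gold [210 340  49  62 591] [241.6599 376.1607] [0.4219 0.3984]
5.8 [0.4798 0.2757 0.221 ]
(np.float64(0.183), np.float64(0.4831), np.float64(0.268), np.float64(1.197))
(np.float64(0.186), np.float64(0.4848), np.float64(0.2694), np.float64(0.8688))
(np.float64(0.186), np.float64(0.4849), np.float64(0.2693), np.float64(1.0594))
(np.float64(0.187), np.float64(0.4843), np.float64(0.2697), np.float64(0.9605))
```

View pics/w3.png

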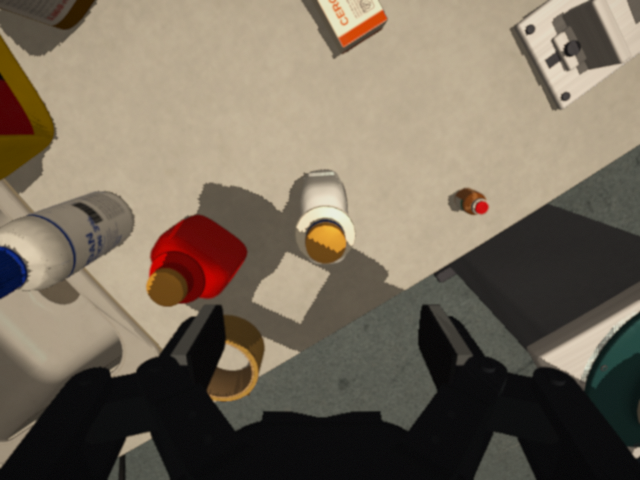

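The bottle is lined up with the fingers: cap at (326,240), base edge at (320,170), slightly right of centre. I'll descend and grip.

Call:
{"fn": "jog_arm", "kwargs": {
  "deltas": [
    [[0.4,0.4,4],-0.07,0],
    [[0.4,0.4,8],-0.07,0],
    [[0.4,0.4,12],-0.07,0],
    [[0.4,0.4,15.4],-0.07,0],
    [[0.4,0.4,15.4],-0.07,0],
    [[0.4,0.4,15.4],-0.07,0.2],
    [[0.4,0.4,15.4],-0.07,0.35],
    [[0.4,0.4,15.4],-0.07,0.5],
    [[0.4,0.4,15.4],-0.07,0.6],
    [[0.4,0.4,15.4],-0.07,1],
    [[0.4,0.4,15.4],-0.07,1],
    [[0.4,0.4,15.4],-0.07,1]
  ],
  "squeeze": 25
}}

```text
clock: 7.1
ee_pos: [0.4818, 0.2707, 0.0693]
ee_rot: [[0.858, -0.514, 0.003], [-0.514, -0.858, 0.002], [0.002, -0.003, -1.0]]
force: [-1.2, -0.2, 8.0]
finger_gap: 0.54
gripper_force: 24.4
```

Call:
{"fn": "jog_arm", "kwargs": {
  "deltas": [
    [[0,0,0],0,1],
    [[0,0,-4],0,1],
    [[0,0,-8],0,1],
    [[0,0,-12],0,1],
    [[0,0,-12],0,1]
  ]
}}

```text
clock: 7.6
ee_pos: [0.4826, 0.271, 0.1942]
ee_rot: [[0.858, -0.514, 0.009], [-0.514, -0.858, 0.004], [0.005, -0.008, -1.0]]
force: [1.2, -0.3, -1.3]
finger_gap: 0.542
gripper_force: 26.2
```

```bash
python3 bot.py w4 0.12; python3 -c "
from h import *
s=manip.state();print(s['ee_rot'],s['force'])"
```

```text
cam [0.5503 0.2294 0.3377]
0.89 [319.9 254. ] [0.4829 0.273 ]
0.72 [206.6 242.6] [0.5293 0.335 ]
rect [321. 311. 124. 214.] ((320.5, 310.0), (212.0, 123.0), 90.0)
rect [181. 267. 113. 107.] ((173.09280395507812, 273.4587707519531), (91.36021423339844, 116.10738372802734), 39.47245788574219)
gold [122 281  22  35 400] [131.61   294.5375] [0.527  0.3989]
gold [186 348  21   7 105] [195.3714 351.1333] [0.4676 0.3883]
7.75 [0.4807 0.2701 0.1869]
[[ 8.57636415e-01 -5.14256319e-01  4.66280355e-04]
 [-5.14256460e-01 -8.57636421e-01  2.51459344e-04]
 [ 2.70584458e-04 -4.55448374e-04 -9.99999860e-01]] [ 0.34791818  0.03453965 -2.07092868]
```

View pics/w4.png

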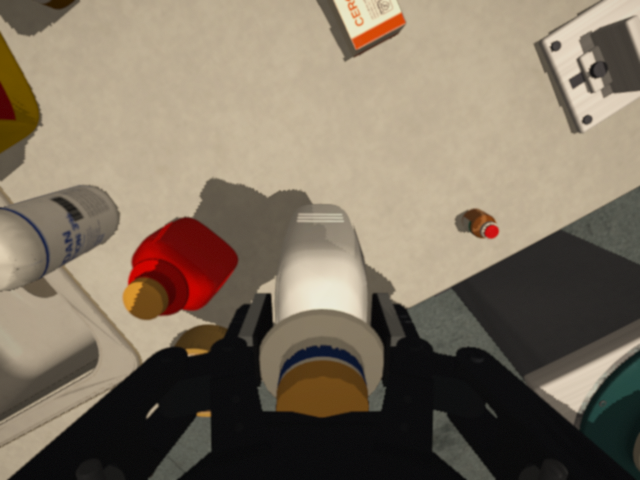

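The bottle hangs straight and centred between the fingers, its body at columns 275–368 and its base edge at (320,212). I'll carry it to just in front of the clamp.

Call:
{"fn": "jog_arm", "kwargs": {
  "deltas": [
    [[1,3,-3.3],-0.06,1],
    [[2,7,-3.3],-0.13,1],
    [[3.3,11,-3.3],-0.2,1],
    [[4.5,15,-3.3],-0.27,1],
    [[5.6,19,-3.3],-0.34,1],
    [[6.8,23,-3.3],-0.41,1],
    [[8,27,-3.3],-0.5,1],
    [[9,30.5,-3.3],-0.56,1],
    [[9.6,32.7,-3.3],-0.595,1],
    [[9.6,32.7,-3.3],-0.595,1],
    [[9.6,32.7,-3.3],-0.595,1],
    [[9.6,32.7,-3.3],-0.595,1]
  ]
}}

```text
clock: 8.95
ee_pos: [0.395, -0.0592, 0.2192]
ee_rot: [[0.998, 0.055, -0.001], [0.055, -0.998, 0.0], [-0.001, -0.0, -1.0]]
force: [-0.2, 0.0, -2.5]
finger_gap: 0.535
gripper_force: 26.7
```

```bash
python3 clampm.py w5; python3 -c "
from h import *
s=manip.state();print(s['ee_rot'],s['ee_pos'])"
```

```text
clamp 0.93 [371.1 124.8] [ 0.4819 -0.1045]
clamp 0.32 [357.  125.3] [ 0.4805 -0.0902]
pad_face 0.59 [359.3 124.5] [ 0.4809 -0.0889]
stop_face 0.89 [293.  128.9] [ 0.4736 -0.0282]
stop 0.87 [293.6 122.3] [ 0.4797 -0.0269]
wing_grip 0.62 [491.7 127.3] [ 0.485  -0.1896]
pin_tip 0.55 [502.3 129.6] [ 0.4834 -0.1894]
pad 0.97 [368.1 128.9] [ 0.4777 -0.1018]
[ 0.4754 -0.0544  0.3622] 9.35
[[ 9.98473007e-01  5.52417852e-02 -1.33935552e-05]
 [ 5.52417851e-02 -9.98473007e-01 -1.01033769e-05]
 [-1.39312319e-05  9.34806524e-06 -1.00000000e+00]] [ 0.3950305  -0.05947322  0.2198095 ]
```

View pics/w5.png

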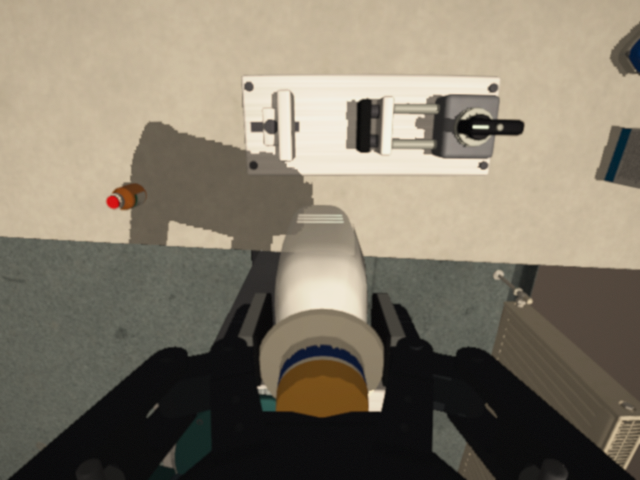

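The plate spans (243,76)–(500,175), squared to the tool. The stop's face is at column 294, the pad's face at column 357, and the knob at (490,127).

```bash
python3 - <<'E'
from h import *
np.set_printoptions(precision=4,suppress=True)
s=manip.state();R=np.array(s["ee_rot"]);p=np.array(s["ee_pos"])
for n,px,z in(("stop",(294.5,126),.054),("pad",(357,126),.051),("plateTL",(243,76),.012),("BL",(249,175),.012),("TR",(500,80),.012),("BR",(489,175),.012),("wing L end",(466,127),.097)):
    w=at_z("wrist",px,z); print(n,w,R.T@(w-p)*100)
E
```

```text
stop [ 0.4764 -0.0314  0.054 ] [ 8.2795 -2.3567 16.5808]
pad [ 0.4794 -0.0857  0.051 ] [ 8.2844  3.0805 16.8809]
plateTL [0.5198 0.0223 0.012 ] [12.9138 -7.474  20.7807]
BL [0.4262 0.0168 0.012 ] [ 3.5307 -7.4471 20.7808]
TR [ 0.5319 -0.2241  0.012 ] [12.7591 17.1928 20.7809]
BR [ 0.4406 -0.2306  0.012 ] [ 3.6096 17.3401 20.7811]
wing L end [ 0.4835 -0.1632  0.097 ] [ 8.2606 10.8479 12.2809]
```

Call:
{"fn": "jog_arm", "kwargs": {
  "deltas": [
    [[4,0.35,1],0,1],
    [[8.25,0.35,3],0,1],
    [[8.25,0.35,6],0,1],
    [[8.25,0.35,8],0,1],
    [[8.25,0.35,10],0,1],
    [[8.25,0.35,12],0,1],
    [[8.25,0.35,13],0,1],
    [[8.25,0.35,13.4],0,1],
    [[8.25,0.35,13.4],0,1],
    [[8.25,0.35,13.4],0,1]
  ]
}}

```text
clock: 10.35
ee_pos: [0.478, -0.0588, 0.0868]
ee_rot: [[0.998, 0.055, 0.001], [0.055, -0.998, -0.0], [0.001, 0.0, -1.0]]
force: [-0.1, 0.7, -1.3]
finger_gap: 0.534
gripper_force: 26.7
```

Call:
{"fn": "jog_arm", "kwargs": {
  "deltas": [
    [[0,0,0.2],0,1],
    [[0,0,0.4],0,1],
    [[0,0,0.5],0,1],
    [[0,0,0.5],0,1]
  ]
}}

```text
clock: 10.75
ee_pos: [0.478, -0.0588, 0.0818]
ee_rot: [[0.999, 0.055, 0.001], [0.055, -0.999, -0.0], [0.001, 0.0, -1.0]]
force: [-2.9, 0.4, 7.0]
finger_gap: 0.541
gripper_force: 26.8
```

Call:
{"fn": "jog_arm", "kwargs": {
  "deltas": [
    [[0,0,0],0,0.4],
    [[0,0,0],0,0.2],
    [[0,0,0],0,0],
    [[0,0,0],0,0],
    [[0,0,0],0,0],
    [[0,0,-3],0,0],
    [[0,0,-7],0,0],
    [[0,0,-11],0,0],
    [[0,0,-14],0,0],
    [[-7,0,-14],0,0],
    [[-7,0,-14],0,0],
    [[-7,0,-14],0,0]
  ]
}}

```text
clock: 11.95
ee_pos: [0.4062, -0.0626, 0.2214]
ee_rot: [[0.999, 0.054, 0.002], [0.054, -0.999, -0.0], [0.002, 0.001, -1.0]]
force: [0.8, 0.5, -0.6]
finger_gap: 1.001
gripper_force: 0.0
```

```bash
python3 clampm.py w6; python3 f1.py .478 -.0588 0.012;python3 - <<'E'
from h import *
for r in place_of("bottle","wrist")[:2]: print("bottle",r["conf"],at_z("wrist",r["position"],.012))
E
```

```text
clamp 0.75 [364.6 135.3] [ 0.483  -0.1028]
clamp 0.59 [287.1 138.5] [ 0.4754 -0.0233]
pad_face 0.82 [354.6 138.6] [ 0.4798 -0.0895]
stop_face 0.68 [292.  139.7] [ 0.4755 -0.031 ]
stop 0.93 [286.3 136.7] [ 0.4775 -0.0236]
wing_grip 0.69 [479.7 139.1] [ 0.4868 -0.1863]
pin_tip 0.38 [493.1 141.8] [ 0.4856 -0.1889]
pad 0.83 [364.  141.6] [ 0.4767 -0.1028]
[ 0.4863 -0.0578  0.3645] 12.35
(np.float64(0.196), np.float64(0.4711), np.float64(-0.0582), np.float64(1.5413))
(np.float64(0.197), np.float64(0.4707), np.float64(-0.0577), np.float64(1.5723))
(np.float64(0.197), np.float64(0.4707), np.float64(-0.0576), np.float64(1.5874))
(np.float64(0.197), np.float64(0.471), np.float64(-0.0579), np.float64(1.6108))
```

View pics/w6.png

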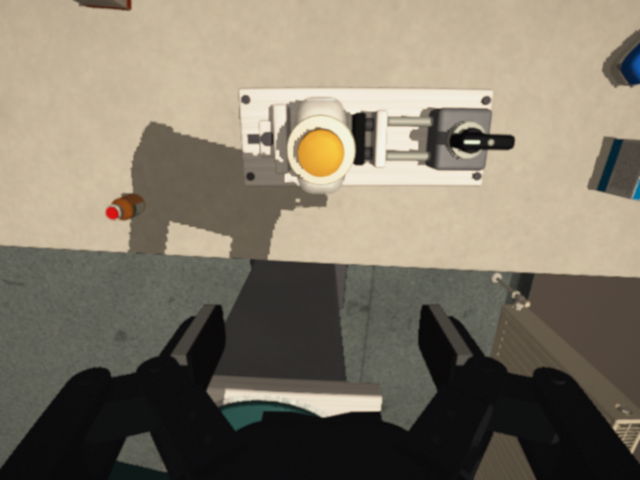

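The bottle stands upright between pad and stop, cap at (321,153), body square to the plate, and the fingers are clear. The wing is at (478,141). Next is the knob, after checking the last joint's range.

```bash
python3 -c "
from h import *
s=manip.state();print(s['q'],s['ee_pos'],s['wrist_torque'])"
```

```text
[-2.13904356e-01 -4.81149889e-01  1.97706529e+00  1.86957113e-05
  1.64618746e+00  1.30194691e+00] [ 0.40778507 -0.06248193  0.22064059] [-0.01915158 -0.01072982 -0.00611444]
```

Call:
{"fn": "jog_arm", "kwargs": {
  "deltas": [
    [[2,3,0],-0.14,0],
    [[4,6,0],-0.28,0],
    [[6,10,0],-0.42,0],
    [[7.1,13,0],-0.56,0],
    [[7.1,13,0],-0.7,0],
    [[7.1,13,0],-0.84,0],
    [[7.1,13,0],-0.98,0],
    [[7.1,13,0],-1.12,0],
    [[7.1,13,0],-1.26,0],
    [[7.1,13,0],-1.4,0],
    [[7.1,13,0],-1.54,0],
    [[7.1,13,0],-1.57,0]
  ]
}}

```text
clock: 13.7
ee_pos: [0.4857, -0.1885, 0.2207]
ee_rot: [[-0.059, 0.998, -0.0], [0.998, 0.059, 0.0], [0.0, -0.0, -1.0]]
force: [0.1, 0.1, 0.6]
finger_gap: 1.0
gripper_force: 0.0
```

Call:
{"fn": "jog_arm", "kwargs": {
  "deltas": [
    [[0,0,0],0,0],
    [[0,0,0],0,0],
    [[0,0,0],0,0]
  ]
}}

```text
clock: 14.0
ee_pos: [0.4857, -0.1884, 0.2207]
ee_rot: [[-0.053, 0.999, -0.0], [0.999, 0.053, 0.0], [0.0, -0.0, -1.0]]
force: [0.5, -0.2, -0.3]
finger_gap: 1.003
gripper_force: 0.0
```

```bash
python3 clampm.py w7; python3 -c "
from h import *
s=manip.state();print(s['ee_rot'],s['ee_pos'],s['wrist_torque'])"
```

```text
clamp 0.96 [318.1 123. ] [ 0.4779 -0.1023]
pad_face 0.74 [320.3 104.9] [ 0.4794 -0.087 ]
stop_face 0.22 [316.5  70.5] [ 0.4745 -0.058 ]
wing_grip 0.77 [323.6 225.7] [ 0.4876 -0.1872]
wing_grip 0.17 [324.1 231.1] [ 0.4883 -0.192 ]
pin_tip 0.6 [324.1 230.2] [ 0.4878 -0.1859]
pad 0.66 [317.1 123. ] [ 0.4769 -0.1024]
[ 0.4813 -0.1076  0.3638] 14.4
[[-5.38432137e-02  9.98549402e-01 -2.20708614e-05]
 [ 9.98549402e-01  5.38432135e-02 -1.10619212e-05]
 [-9.85750869e-06 -2.26344548e-05 -1.00000000e+00]] [ 0.48563903 -0.188448    0.22080414] [-0.00767999  0.00510747 -0.01434803]
```

View pics/w7.png

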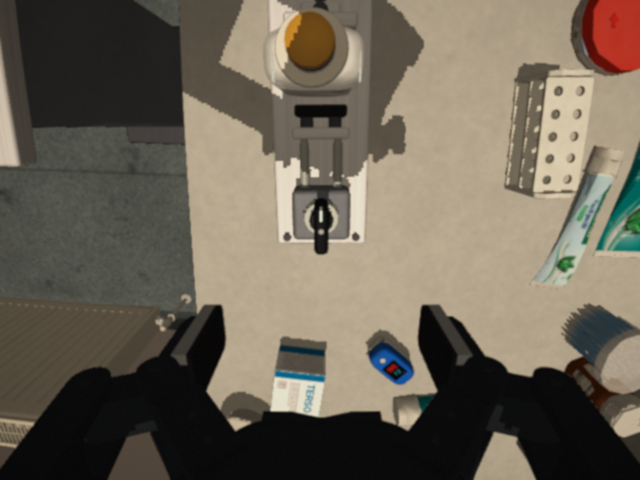

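The wing points along the tool's x at (321,226), within a millimetre of the axis, with the bottle upright at (312,45). I'll descend and grip.

Call:
{"fn": "jog_arm", "kwargs": {
  "deltas": [
    [[0,0,4],0,0],
    [[0,0,8],0,0],
    [[0,0,12],0,0],
    [[0,0,15],0,0],
    [[0,0,15.4],0,0],
    [[0,0,15.4],0,0.5],
    [[0,0,15.4],0,0.8],
    [[0,0,15.4],0,1],
    [[0,0,15.4],0,1],
    [[0,0,15.4],0,1],
    [[0,0,15.4],0,1]
  ],
  "squeeze": 80
}}

```text
clock: 15.5
ee_pos: [0.4856, -0.1887, 0.0683]
ee_rot: [[-0.054, 0.999, -0.0], [0.999, 0.054, -0.001], [-0.001, -0.0, -1.0]]
force: [-9.4, 0.7, 14.1]
finger_gap: 0.125
gripper_force: 85.4
```

```bash
cat > st.py <<'E'
from h import *
np.set_printoptions(precision=4,suppress=True)
s=manip.state();R=np.array(s["ee_rot"])
print("t",round(s["clock"],2),"s",round(float(np.arctan2(-R[1,0],R[0,0])),4),"F",np.array(s["force"]),"M",np.array(s["wrist_torque"]),"p",np.array(s["ee_pos"]),s["finger_gap"],s["gripper_force"])
E
python3 st.py
```

```text
t 15.5 s -1.6248 F [-9.4077  0.7229 14.1186] M [0.2105 1.7023 0.0548] p [ 0.4856 -0.1887  0.0683] 0.12517827698093328 85.41009942884557
```

Call:
{"fn": "jog_arm", "kwargs": {
  "deltas": [
    [[0,-0.1,-0.15],0,1],
    [[0,-0.1,-0.15],0,1],
    [[0,-0.1,-0.15],0.1,1],
    [[0,-0.1,-0.15],0.2,1],
    [[0,-0.1,-0.15],0.3,1],
    [[0,-0.1,-0.15],0.4,1],
    [[0,-0.1,-0.15],0.4,1]
  ]
}}

```text
clock: 16.2
ee_pos: [0.4848, -0.1886, 0.0685]
ee_rot: [[0.341, 0.94, 0.0], [0.94, -0.341, -0.0], [-0.0, 0.001, -1.0]]
force: [1.7, -2.4, -1.0]
finger_gap: 0.126
gripper_force: 84.2
```

```bash
python3 st.py
```

```text
t 16.2 s -1.223 F [ 1.7167 -2.4372 -1.0432] M [-0.3641 -0.2646 -0.2427] p [ 0.4848 -0.1886  0.0685] 0.12599235204237483 84.22652798708441
```

Call:
{"fn": "jog_arm", "kwargs": {
  "deltas": [
    [[0,0,0],0.1,1],
    [[0,0,0],0.2,1],
    [[0,0,0],0.3,1]
  ]
}}

```text
clock: 16.5
ee_pos: [0.4845, -0.1885, 0.0685]
ee_rot: [[0.602, 0.798, -0.0], [0.798, -0.602, -0.0], [-0.0, -0.0, -1.0]]
force: [-2.4, -1.3, 0.7]
finger_gap: 0.126
gripper_force: 84.6
```

```bash
python3 st.py
```

```text
t 16.5 s -0.9244 F [-2.4433 -1.2525  0.728 ] M [-0.1478  0.3434  0.2438] p [ 0.4845 -0.1885  0.0685] 0.12639411192046085 84.63233491696883
```

Call:
{"fn": "jog_arm", "kwargs": {
  "deltas": [
    [[0,0,0],0.1,1],
    [[0,0,0],0.2,1]
  ]
}}

```text
clock: 16.7
ee_pos: [0.4843, -0.1884, 0.0684]
ee_rot: [[0.749, 0.663, -0.001], [0.663, -0.749, 0.0], [-0.001, -0.001, -1.0]]
force: [-3.8, 0.9, 1.6]
finger_gap: 0.123
gripper_force: 84.9
```

```bash
python3 st.py
```

```text
t 16.7 s -0.7244 F [-3.7702  0.9374  1.5754] M [0.1489 0.6887 0.3113] p [ 0.4843 -0.1884  0.0684] 0.12252870707154102 84.91165129118599
```

Call:
{"fn": "jog_arm", "kwargs": {
  "deltas": [
    [[0,0,0],0.05,1],
    [[0,0,0],0.1,1]
  ]
}}

```text
clock: 16.9
ee_pos: [0.4843, -0.1883, 0.0684]
ee_rot: [[0.81, 0.586, -0.001], [0.586, -0.81, 0.0], [-0.001, -0.001, -1.0]]
force: [-4.2, 1.0, 3.2]
finger_gap: 0.125
gripper_force: 85.0
```

```bash
python3 st.py
```

```text
t 16.9 s -0.6263 F [-4.2164  1.0445  3.1591] M [0.1405 0.7995 0.2657] p [ 0.4843 -0.1883  0.0684] 0.12450982206679655 85.00676480733091
```

Call:
{"fn": "jog_arm", "kwargs": {
  "deltas": [
    [[0,0,0],0.05,1]
  ]
}}

```text
clock: 17.0
ee_pos: [0.4842, -0.1883, 0.0684]
ee_rot: [[0.838, 0.545, -0.001], [0.545, -0.838, 0.0], [-0.001, -0.001, -1.0]]
force: [-5.1, 2.0, 2.4]
finger_gap: 0.121
gripper_force: 85.1
```

```bash
python3 st.py
```

```text
t 17.0 s -0.5764 F [-5.0788  2.0295  2.3568] M [0.2269 0.868  0.2951] p [ 0.4842 -0.1883  0.0684] 0.12121927735133178 85.06364045053488
```

Call:
{"fn": "jog_arm", "kwargs": {
  "deltas": [
    [[0,0,0],0.05,1],
    [[0,0,0],0.1,1]
  ]
}}

```text
clock: 17.2
ee_pos: [0.4842, -0.1882, 0.0684]
ee_rot: [[0.889, 0.459, -0.001], [0.459, -0.889, 0.001], [-0.001, -0.001, -1.0]]
force: [-5.8, 2.9, 3.8]
finger_gap: 0.127
gripper_force: 85.1
```

```bash
python3 st.py
```

```text
t 17.2 s -0.4765 F [-5.7626  2.8846  3.8221] M [0.3858 1.0007 0.2671] p [ 0.4842 -0.1882  0.0684] 0.12701278959278894 85.14716398436576
```

Call:
{"fn": "jog_arm", "kwargs": {
  "deltas": [
    [[0,0,0],0.05,1],
    [[0,0,0],0.1,1]
  ]
}}

```text
clock: 17.4
ee_pos: [0.4841, -0.1881, 0.0684]
ee_rot: [[0.93, 0.368, -0.001], [0.368, -0.93, 0.001], [-0.001, -0.001, -1.0]]
force: [-6.1, 4.6, 3.9]
finger_gap: 0.125
gripper_force: 85.2
```

```bash
python3 st.py
```

```text
t 17.4 s -0.3765 F [-6.0686  4.5745  3.9342] M [0.5415 1.1202 0.2919] p [ 0.4841 -0.1881  0.0684] 0.12519801558734414 85.20954015548341
```

Call:
{"fn": "jog_arm", "kwargs": {
  "deltas": [
    [[-0.02,-0.03,-0.01],0.05,1],
    [[-0.04,-0.06,-0.02],0.1,1]
  ]
}}

```text
clock: 17.6
ee_pos: [0.4839, -0.1879, 0.0685]
ee_rot: [[0.962, 0.273, -0.0], [0.273, -0.962, 0.0], [-0.0, -0.0, -1.0]]
force: [1.4, -0.4, -2.2]
finger_gap: 0.124
gripper_force: 83.8
```

```bash
python3 st.py
```

```text
t 17.6 s -0.2765 F [ 1.3568 -0.3658 -2.2366] M [-0.1655 -0.226   0.2853] p [ 0.4839 -0.1879  0.0685] 0.12444917366369938 83.80739682877902
```

Call:
{"fn": "jog_arm", "kwargs": {
  "deltas": [
    [[0,0,0],0.05,1],
    [[0,0,0],0.1,1]
  ]
}}

```text
clock: 17.8
ee_pos: [0.4839, -0.1879, 0.0685]
ee_rot: [[0.984, 0.176, -0.0], [0.176, -0.984, 0.0], [-0.0, -0.0, -1.0]]
force: [-1.3, 2.2, -1.1]
finger_gap: 0.129
gripper_force: 84.3
```

```bash
python3 st.py
```

```text
t 17.8 s -0.1765 F [-1.254   2.2106 -1.1352] M [0.2092 0.1955 0.3363] p [ 0.4839 -0.1879  0.0685] 0.1288637236229388 84.29042817559093
```

Call:
{"fn": "jog_arm", "kwargs": {
  "deltas": [
    [[0,0,0],0.05,1]
  ]
}}

```text
clock: 17.9
ee_pos: [0.4839, -0.1878, 0.0685]
ee_rot: [[0.992, 0.126, -0.0], [0.126, -0.992, 0.001], [-0.0, -0.001, -1.0]]
force: [-1.9, 1.6, -0.6]
finger_gap: 0.124
gripper_force: 84.4
```

```bash
python3 st.py
```

```text
t 17.9 s -0.1265 F [-1.9394  1.6299 -0.6392] M [0.2853 0.1957 0.3788] p [ 0.4839 -0.1878  0.0685] 0.12416650919699429 84.35321387340082
```

Call:
{"fn": "jog_arm", "kwargs": {
  "deltas": [
    [[0,0,0],0.05,1]
  ]
}}

```text
clock: 18.0
ee_pos: [0.4839, -0.1878, 0.0685]
ee_rot: [[0.997, 0.077, -0.001], [0.077, -0.997, 0.001], [-0.001, -0.001, -1.0]]
force: [-1.4, 2.4, -0.6]
finger_gap: 0.124
gripper_force: 84.4
```

```bash
python3 st.py
```

```text
t 18.0 s -0.0766 F [-1.4462  2.4312 -0.5501] M [0.3762 0.2289 0.4102] p [ 0.4839 -0.1878  0.0685] 0.12449870015485986 84.40854471788043
```

Call:
{"fn": "jog_arm", "kwargs": {
  "deltas": [
    [[0,0,0],0.05,1]
  ]
}}

```text
clock: 18.1
ee_pos: [0.4838, -0.1877, 0.0685]
ee_rot: [[1.0, 0.027, -0.001], [0.027, -1.0, 0.001], [-0.001, -0.001, -1.0]]
force: [-1.7, 3.4, 0.2]
finger_gap: 0.128
gripper_force: 84.5
```

```bash
python3 st.py
```

```text
t 18.1 s -0.0267 F [-1.6786  3.4313  0.1747] M [0.4952 0.2222 0.4473] p [ 0.4838 -0.1877  0.0685] 0.12830126304835734 84.46008572238497
```

Call:
{"fn": "jog_arm", "kwargs": {
  "deltas": [
    [[0,0,0],0.05,1]
  ]
}}

```text
clock: 18.2
ee_pos: [0.4838, -0.1876, 0.0685]
ee_rot: [[1.0, -0.023, -0.001], [-0.023, -1.0, 0.001], [-0.001, -0.001, -1.0]]
force: [-1.3, 4.0, -0.1]
finger_gap: 0.121
gripper_force: 84.5
```

```bash
python3 st.py
```

```text
t 18.2 s 0.0233 F [-1.2579  4.0495 -0.0657] M [0.5363 0.3254 0.4368] p [ 0.4838 -0.1876  0.0685] 0.12147086454522159 84.49001354514621
```

Call:
{"fn": "jog_arm", "kwargs": {
  "deltas": [
    [[0,0,0],0.05,1]
  ]
}}

```text
clock: 18.3
ee_pos: [0.4839, -0.1876, 0.0685]
ee_rot: [[0.997, -0.073, -0.001], [-0.073, -0.997, 0.001], [-0.001, -0.001, -1.0]]
force: [-0.9, 3.9, -0.4]
finger_gap: 0.127
gripper_force: 84.5
```

```bash
python3 st.py
```

```text
t 18.3 s 0.0733 F [-0.9399  3.9084 -0.4234] M [0.6052 0.289  0.4464] p [ 0.4839 -0.1876  0.0685] 0.12733313587075293 84.5219553593779
```

Call:
{"fn": "jog_arm", "kwargs": {
  "deltas": [
    [[0,0,0],0.05,1],
    [[0,0,0],0.08,1]
  ]
}}

```text
clock: 18.5
ee_pos: [0.4838, -0.1875, 0.0685]
ee_rot: [[0.988, -0.153, -0.001], [-0.153, -0.988, 0.001], [-0.001, -0.001, -1.0]]
force: [-1.8, 5.5, 0.3]
finger_gap: 0.128
gripper_force: 84.6
```

```bash
python3 st.py
```

```text
t 18.5 s 0.1537 F [-1.8088  5.4776  0.2659] M [0.9497 0.324  0.4575] p [ 0.4838 -0.1875  0.0685] 0.1284225318320467 84.62423784396378
```

Call:
{"fn": "jog_arm", "kwargs": {
  "deltas": [
    [[0,0,0],0,1],
    [[0,0,0],0,1],
    [[0,0,0],0,1]
  ]
}}

```text
clock: 18.8
ee_pos: [0.4839, -0.1875, 0.0685]
ee_rot: [[0.988, -0.152, -0.001], [-0.152, -0.988, 0.001], [-0.001, -0.001, -1.0]]
force: [-2.4, 6.1, 0.5]
finger_gap: 0.128
gripper_force: 84.4
```

```bash
python3 st.py
```

```text
t 18.8 s 0.1522 F [-2.4492  6.1015  0.4733] M [0.873  0.3576 0.1761] p [ 0.4839 -0.1875  0.0685] 0.1283148246355639 84.3583849366405
```

Call:
{"fn": "jog_arm", "kwargs": {
  "deltas": [
    [[0,0,0],0,1],
    [[0,0,0],0,1]
  ]
}}

```text
clock: 19.0
ee_pos: [0.4839, -0.1875, 0.0685]
ee_rot: [[0.988, -0.152, -0.001], [-0.152, -0.988, 0.001], [-0.001, -0.001, -1.0]]
force: [-2.8, 6.0, 1.2]
finger_gap: 0.128
gripper_force: 84.4
```

```bash
python3 st.py
```

```text
t 19.0 s 0.1521 F [-2.7523  5.982   1.1807] M [0.8546 0.343  0.1319] p [ 0.4839 -0.1875  0.0685] 0.12757497590399206 84.35928439866984
```

Call:
{"fn": "jog_arm", "kwargs": {
  "deltas": [
    [[0,0,0],0.04,1]
  ]
}}

```text
clock: 19.1
ee_pos: [0.4838, -0.1875, 0.0684]
ee_rot: [[0.982, -0.191, -0.001], [-0.191, -0.982, 0.001], [-0.001, -0.001, -1.0]]
force: [-1.7, 6.5, 0.7]
finger_gap: 0.121
gripper_force: 84.5
```

```bash
python3 st.py
```

```text
t 19.1 s 0.192 F [-1.6915  6.4774  0.6983] M [1.0416 0.3435 0.4157] p [ 0.4838 -0.1875  0.0684] 0.12080960885327426 84.54492093675071
```

Call:
{"fn": "jog_arm", "kwargs": {
  "deltas": [
    [[0,0,0],0,1]
  ]
}}

```text
clock: 19.2
ee_pos: [0.4839, -0.1875, 0.0684]
ee_rot: [[0.981, -0.192, -0.001], [-0.192, -0.981, 0.001], [-0.001, -0.001, -1.0]]
force: [-1.4, 6.0, 1.1]
finger_gap: 0.123
gripper_force: 84.3
```

```bash
python3 st.py
```

```text
t 19.2 s 0.1934 F [-1.4406  5.9915  1.0515] M [0.9558 0.3268 0.2506] p [ 0.4839 -0.1875  0.0684] 0.12329904881415434 84.33074301603483
```

The torque has levelled off at about 0.45 over the last 0.2 rad, so the clutch is slipping, by about 0.2 rad. I'll let go and retreat.

Call:
{"fn": "jog_arm", "kwargs": {
  "deltas": [
    [[0,-0.04,0],0,1],
    [[0,-0.04,0],0,0.6],
    [[0,-0.04,0],0,0.4],
    [[0,-0.04,0],0,0.3],
    [[0,-0.04,0],0,0.3],
    [[0,-0.04,-3],0,0.3],
    [[0,-0.04,-7],0,0.3],
    [[0,-0.04,-11],0,0.2],
    [[0,-0.04,-15],0,0],
    [[-7,-8,-15],0,0],
    [[-7,-8,-15],0,0],
    [[-7,-8,-15],0,0]
  ]
}}

```text
clock: 20.4
ee_pos: [0.4294, -0.0934, 0.2192]
ee_rot: [[0.981, -0.192, 0.002], [-0.192, -0.981, 0.0], [0.002, -0.0, -1.0]]
force: [-0.9, -0.8, -0.3]
finger_gap: 1.0
gripper_force: 0.0
```

```bash
python3 clampm.py w8; python3 st.py
```

```text
clamp 0.62 [323.4 158.2] [ 0.4794 -0.1049]
pad_face 0.95 [288.6 169.6] [ 0.478  -0.0707]
stop_face 0.62 [574.3   4.5] [ 0.5734 -0.3474]
stop_face 0.4 [433.3 139. ] [ 0.4801 -0.2098]
stop 0.39 [323.5 154.4] [ 0.484  -0.1058]
wing_grip 0.92 [425.4 139. ] [ 0.4854 -0.1884]
pad 0.63 [303.8 164.1] [ 0.4774 -0.0836]
[ 0.508  -0.1085  0.3624] 20.8
t 20.8 s 0.1962 F [ 0.5023 -0.1928  0.0832] M [-0.04   -0.0134 -0.1102] p [ 0.4312 -0.0967  0.2182] 0.9997549126507272 0.0
```

View pics/w8.png

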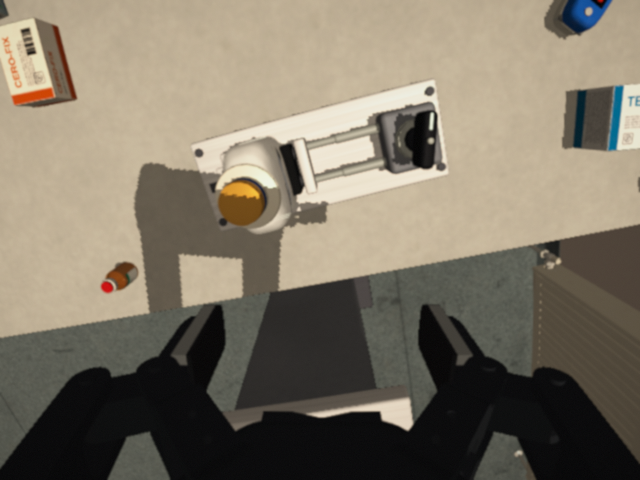

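The pad is now pressed against the bottle: the pad's face, near (288,168), has moved about 18 mm, the bottle stands against the stop, and the hand is clear.

```bash
python3 -c "
from h import *
print(manip.sign_off())"
```

```text
the job is handed in; nothing more can be done
None
```

The job is handed in, with no verdict returned. The bottle stands upright, gripped between pad and stop, and the knob is let go about 0.2 rad past first slip; that figure comes from the torque levelling off at about 0.45 N m, as I did not measure the pin rise.

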